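Level the resin casting plate with the bench level

TASK

Level the casting plate before the mould on it is poured: set the bench level flat on the plate's free strip beside the mould, running lengthwise along the plate (within a few degrees), and let go of it so that you see its bubble off centre. Then turn the round hand knob of the plate's screw foot until the bubble stands centred between the two lines. Finally press the level straight down on the plate with about 10 N to prove the reading, and finish while still holding it pressed like that, with the bubble between the lines; handle the level gently and leave the mould and everything else on the bench where it is.

Things in the scene. Friction and masses are not known exactly. Their poses are not given: they have to be found in the camera images.
- level: Bench level: dark iron bar 130 mm long (x), 26 wide (y), 34 high (z), 0.55 kg +-15 %. Origin: centre of its underside. The middle 54 mm is cut down to 26 mm high and holds a recessed clear yellow-green vial (along x, top 32 mm up). Starts flat on the bench at the robot's right, length roughly away from the robot; same end for end. Pick it up across its width at the middle.
- level_mid (a point): Centre of the level between the flat tops of its end blocks, 34 mm above its underside; axes as the level's. The end blocks are 38 mm long, 26 wide, centred at x = +46 and -46 mm: good flat places to press on.
- bubble (a joint): Bubble's place along the level's x axis, m: 0 centred, range -0.0135 to 0.0135. Pale bubble 11 mm long; the lines are two black rings 15 mm apart inside, so it touches one when 2 mm off centre. It drifts to the higher end, 2 mm per 0.001 rad of tilt, and settles about 1.5 s after the level is moved or the knob turned.
- bubble_mid (a point): Top of the bubble's middle, 33 mm above the level's underside when the level stands upright.
- plate: Aluminium casting plate, 300 mm long (x), 200 wide (y), 10 thick, on three feet; it cannot slide. Origin on the bench under its centre; its top is 42 mm up. It tilts about two fixed feet under its -x end (x = -125 mm); the screw foot with the knob is at x = +120, y = 0. That end starts up to 1.5 mm (0.006 rad) too low.
- plate_top (a point): Centre of the plate's top face; axes as the plate's. The free strip is beside the mould on the -y side: the level's middle goes at x -80 to 25, y -80 to 12 mm of this point, its length along the plate's x within 8 degrees, either way round; x = -40, y = -40 mm is good. The mould's edge is at about y = +28 mm.
- knob_top (a point): Centre of the hand knob's top: black ribbed cylinder, 34 mm diameter, 24 high, upright, top 82 mm above the bench, 16 mm gap below it to the plate. Grip from above at any yaw. Clockwise from above raises this end (4 mm a turn): the bubble moves 5.2 mm per rad towards the knob. Takes 0.05 Nm, stays put, keeps its height; starts 1.1 to 2.3 rad short of level.
- mould: White six-cavity mould slab, 140 x 60 x 10 mm, 0.11 kg, loose on the plate on its +y side; origin at the centre of its underside. Leave it alone.
- resin: White bottle, 52 mm diameter, 135 high; bystander, origin at the base's centre.
- hardener: Smaller white bottle, 42 mm diameter, 105 high; bystander, origin at the base's centre.
- mix_cup: Clear cup, 60 mm diameter at the rim, 55 high; bystander, origin at the base's centre.
- gauge_block: Steel bench block 50 x 50 x 20 mm lying between the level and the plate; bystander, origin at the centre of its underside.
- flat_pliers: Short grey-handled pliers, 140 mm long, lying on the cork mat to the robot's left; bystander.
- nose_pliers: Long-nose black-handled pliers, 150 mm long, lying on the cork mat; bystander.
- bead_box: Clear divided bead box 85 x 60 x 22 mm on the cork mat; bystander.
Mind the look-alikes: they are no part of the job. What is shaped like the level but pink or red is not meant.

How it is judged (in metres and radians):
On the way, in this order (a step that is already met when the one before it is completed fails the run):
1. the level stands flat on the plate's free strip, lengthwise, let go, and its settled bubble shows the plate out of level (x of level in the frame of plate_top between -0.085 and 0.03 m and y of level in the frame of plate_top between -0.085 and 0.017 m and z of level in the frame of plate_top between -0.0025 and 0.0025 m and angle between the x axis of level and the x axis of plate, either way round below 0.14 rad and angle between level's own z axis and vertical below 0.03 rad and contact force between level and plate above 2 N and contact force between each of the fingers, the arm and level below 0.1 N and (value of joint bubble above 0.0035 m or value of joint bubble below -0.0035 m)), for 0.3 s.
2. the knob has been turned until the bubble of the standing level is centred between the lines (x of level in the frame of plate_top between -0.085 and 0.03 m and y of level in the frame of plate_top between -0.085 and 0.017 m and z of level in the frame of plate_top between -0.0025 and 0.0025 m and angle between the x axis of level and the x axis of plate, either way round below 0.14 rad and angle between level's own z axis and vertical below 0.03 rad and contact force between level and plate above 2 N and contact force between each of the fingers, the arm and level below 0.1 N and value of joint bubble between -0.0022 and 0.0022 m and angle between plate's own z axis and vertical below 0.0016 rad), for 0.5 s.
At the end, for the whole second after the job is handed in: Still pressing: the level bears on the plate with 9.5 to 32 N (its weight of about 5.4 N plus the push), flat on the free strip, lengthwise within 8 degrees, bubble within 2.2 mm of centre, plate within 0.0016 rad of level; mould and all other things within 20 mm of their start (x of level in the frame of plate_top between -0.085 and 0.03 m and y of level in the frame of plate_top between -0.085 and 0.017 m and z of level in the frame of plate_top between -0.0025 and 0.0025 m and angle between the x axis of level and the x axis of plate, either way round below 0.14 rad and angle between level's own z axis and vertical below 0.03 rad and contact force between level and plate between 2 and 32 N and value of joint bubble between -0.0022 and 0.0022 m and angle between plate's own z axis and vertical below 0.0016 rad and linear speed of level below 0.01 m/s and contact force between any of the fingers, the arm and level above 3 N and contact force between level and plate above 9.5 N and distance of each of mould, resin, hardener, mix_cup, gauge_block, flat_pliers, nose_pliers, bead_box from where it was at the start of the episode below 0.02 m); the arm keeps its last pose, push and grip.
It fails at once if the mould on the plate is shifted by more than 20 mm (distance of mould from where it was at the start of the episode above 0.02 m).
It fails at once if something else on the bench is shifted by more than 20 mm (distance of any of resin, hardener, mix_cup, gauge_block, flat_pliers, nose_pliers, bead_box from where it was at the start of the episode above 0.02 m).
It fails at once if the level is dropped or slammed on the plate (over 60 N) (contact force between level and plate above 60 N).
It also fails if it takes over 72 s, if anything falls off the work surface, if the arm or the gripper's body presses on something with over 40 N, if the wrist force passes 120 N, or if a joint passes its speed limit or range.

ROBOT

A 6-joint arm with a two-finger parallel gripper is mounted at the origin on the work surface. World frame = base frame: x ahead of the robot, y to its left, z up, the work surface at z = 0. Lengths are in mm, angles in rad, forces in N, time in s.
With the tool pointing down it reaches from about 400 to 825 mm from the base axis. Payload 7 kg.
Tool frame: the origin (TCP) lies at the very end of the fingers, on their centre line; the grasp point (between the pads) lies 19 mm behind it; z points along the fingers, y is the line along which they close (so a half turn about z gives the same grasp; the last joint's range is limited). The gripper opens to 88 mm and grips with 3 to 60 N. Pads are 19 mm wide; open, the fingers measure 130 mm over their backs; the gripper's body (78 mm by 193 mm) begins 47 mm behind the grasp point.
Start: joints at [-0.914, 0.359, 0.012, 0, -1.224, -0.288], TCP at [243.307, -629.6, 226.561] pointing down, gripper open.
Joint ranges: [-3.07, 3.07], [-1.43, 2.12], [-1.02, 1.25], [-3.03, 1.67], [-3.05, -0], [-3.03, 3.03]. Speed limits (rad/s): [2.39, 2.39, 3.01, 3.14, 3.14, 3.14].

INTERFACE

Orientations are given as a unit quaternion [x, y, z, w].
In Python, from plant import bot gives the robot as it stands. Calls block until the motion is done:
- bot.move_ptp(position, orientation): joint-space move of the TCP to a pose.
- bot.line_to(position, velocity=150, ori=None): straight line of the TCP; ori=None keeps the orientation; velocity is the mean speed in mm/s.
- bot.move_joints(angles): joint-space move.
- bot.move_gripper(opening, force=None): finger opening in mm; force is the grip in N (None keeps the last); returns when the fingers have stopped.
- bot.pause(seconds).
- bot.solve_ik(position, orientation): joint angles nearest the present ones, or None.
- bot.read_state(): the state.
- bot.camera(name): name is "side" or "top" or "wrist"; returns the picture (400x640x3 uint8, red, green, blue); there is no depth.
- bot.get_calibration(name): a dict with "fx", "fy", "cx", "cy" (pixels), "view" (4x4, takes a point from world to camera coordinates); the wrist camera has in their place "T_tool_cam" (4x4, takes a point from camera to tool coordinates, whose origin is the TCP and whose axes are the flange's). Camera axes: x right, y up, looking along -z (the intrinsics and any distortion apply to the point x, -y, -z); pixel columns grow to the right and rows downward; lengths in mm; the calibration is good to about 2 mm. A picture is of the moment at which its call begins: read the wrist's pose just before it. get_calibration takes no time and is no camera call.
A pose or a line that the arm cannot do raises bot.Unreachable and nothing moves.
- bot.close_job(): hands the job in; it is judged then, once.
The state is a dict: "t": time; "joint_pos": joint angles; "qvel": joint speeds; "tau": joint torques, N m; "tcp_pos": TCP position; "eef_rot": TCP orientation; "contact_force": force on the tool from outside, world axes, zero at the start; "moment": the same for the moment, N m; "width": finger opening in mm; "finger_force": force on a finger pad.
Only numpy, scipy, OpenCV 4.12 (cv2) and the standard library are available. Lean on these libraries where they do the work, as an engineer would, in place of code of your own. Each camera call takes 0.05 s, during which the arm holds its last target. There are 200 camera calls.

## Working session

There is one attempt and no reset: what is moved stays moved. The work goes in short steps, each a Python script; the robot and the scene stay as the last script left them, time stands still between calls to the robot, and variables do not carry over. Pictures are saved under pics/ and viewed, at most 10 in all, crops included, and the job is handed in when it is done.

```bash
ls; mkdir -p pics
python3 - <<'E'
from plant import bot
import cv2
for n in("top","side","wrist"):
    cv2.imwrite(f"pics/{n}0.png",bot.camera(n)[:,:,::-1]); print(n,bot.get_calibration(n))
s=bot.read_state();print(s)
E
```

```text
pics
top {'fx': 475.4593146185792, 'fy': 475.4593146185792, 'cx': 314.8624309336139, 'cy': 200.55836294007258, 'view': array([[-1.77607745e-02, -9.99839502e-01,  2.35072997e-03,
         6.73035216e+01],
       [ 9.80739322e-01, -1.69640001e-02,  1.94583156e-01,
        -5.15033312e+02],
       [-1.94512048e-01,  5.76140086e-03,  9.80883209e-01,
        -1.52089961e+03],
       [ 0.00000000e+00,  0.00000000e+00,  0.00000000e+00,
         1.00000000e+00]])}
side {'fx': 428.63852381155056, 'fy': 428.63852381155056, 'cx': 321.0636983529942, 'cy': 197.70407216191222, 'view': array([[-9.87635389e-01, -1.56184608e-01,  1.35169335e-02,
         5.33061056e+02],
       [ 1.02375160e-01, -5.77259324e-01,  8.10117892e-01,
        -7.76904695e+01],
       [-1.18725169e-01,  8.01484898e-01,  5.86111161e-01,
        -1.50252460e+03],
       [ 0.00000000e+00,  0.00000000e+00,  0.00000000e+00,
         1.00000000e+00]])}
wrist {'fx': 298.2680777424993, 'fy': 298.2680777424993, 'cx': 325.0265388585993, 'cy': 204.90862020617564, 'T_tool_cam': array([[-1.28486190e-03,  9.69327076e-01,  2.45770969e-01,
[... 278 characters left out ...]
0]])}
{'t': 0.15, 'joint_pos': array([-9.13884608e-01,  3.59197489e-01,  1.12890512e-02, -2.08815648e-04,
       -1.22409442e+00, -2.88036971e-01]), 'qvel': array([-0.00024134, -0.00307633,  0.00412855,  0.00203342, -0.00091318,
       -0.00034985]), 'tau': array([-9.12982105e-04, -5.83275318e+01,  2.93291813e+01,  7.00115159e+00,
        8.82571185e-03, -1.00641323e-04]), 'tcp_pos': array([ 243.17898998, -629.29593712,  225.87083797]), 'eef_rot': array([-1.83358511e-01,  9.83045921e-01,  5.81853473e-04, -1.87122474e-04]), 'contact_force': array([ 0.5694391 , -0.38315985,  0.33909512]), 'moment': array([-0.01330763,  0.01347567, -0.02042978]), 'finger_force': 0.0, 'width': 87.74956738368121}
```

View pics/top0.png

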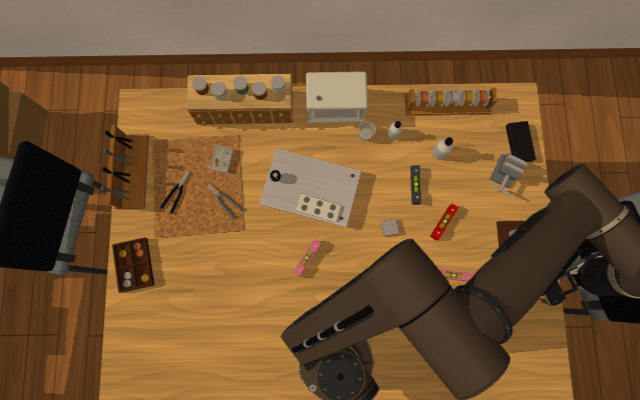

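View pics/wrist0.png

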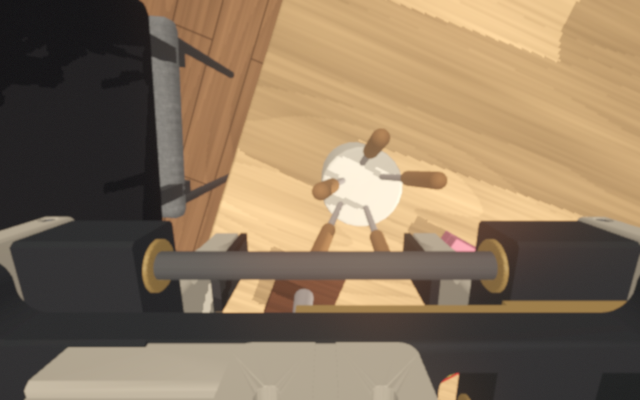

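The top view shows the dark level at (416,185) px, the knob at (275,175), the plate with corners (280,150), (361,173), (345,227), (262,202), the mould on its robot side at (320,207), and the gauge block at (390,228). Pink and red look-alikes are to be ignored. The wrist view shows only the tool pot.

```bash
cat > h.py <<'E'
from plant import bot
import numpy as np, cv2
from scipy.spatial.transform import Rotation as R
def ray(n,px,s=None):
    c=bot.get_calibration(n)
    d=np.array([(px[0]-c['cx'])/c['fx'],-(px[1]-c['cy'])/c['fy'],-1.])
    if n=='wrist':
        T=np.eye(4);T[:3,:3]=R.from_quat(s['eef_rot']).as_matrix();T[:3,3]=s['tcp_pos'];T=T@c['T_tool_cam']
    else: T=np.linalg.inv(c['view'])
    return T[:3,3],T[:3,:3]@d
def at(n,px,z,s=None):
    o,d=ray(n,px,s); return (o+d*(z-o[2])/d[2])
def proj(n,p,s=None):
    c=bot.get_calibration(n)
    if n=='wrist':
        T=np.eye(4);T[:3,:3]=R.from_quat(s['eef_rot']).as_matrix();T[:3,3]=s['tcp_pos'];V=np.linalg.inv(T@c['T_tool_cam'])
    else: V=c['view']
    q=V[:3,:3]@np.array(p)+V[:3,3]
    return np.array([c['cx']+c['fx']*q[0]/-q[2],c['cy']-c['fy']*q[1]/-q[2]])
def down(a):
    "tool pointing down, tool y (closing line) at world angle a"
    y=np.array([np.cos(a),np.sin(a),0]);z=np.array([0,0,-1.]);return R.from_matrix(np.c_[np.cross(y,z),y,z]).as_quat()
def shot(n,name,crop=None,k=1):
    s=bot.read_state();im=bot.camera(n);o=im
    if crop: a,b,c,d=crop;o=im[b:d,a:c]
    cv2.imwrite(f'pics/{name}.png',cv2.resize(o,None,fx=k,fy=k,interpolation=cv2.INTER_CUBIC)[:,:,::-1]);return s,im
E
python3 - <<'E'
from h import *
np.set_printoptions(precision=1,suppress=True)
im=cv2.imread('pics/top0.png')
def rect(m,off,mn):
    n,l,st,c=cv2.connectedComponentsWithStats(m.astype(np.uint8))
    for i in range(1,n):
        if st[i,4]>mn: 
            ys,xs=np.where(l==i);r=cv2.minAreaRect(np.c_[xs,ys].astype(np.float32)+off);print(st[i,4],r);yield cv2.boxPoints(r)
c=im[155:215,400:432].astype(int)
for b in rect(c.max(2)<75,[400,155],100): 
    P=np.array([at('top',p,30) for p in b]);print(P,P.mean(0))
c=im[160:190,262:284].astype(int)
for b in rect(c.max(2)<60,[262,160],30):
    P=np.array([at('top',p,82) for p in b]);print('knob',P.mean(0))
C=np.array([at('top',p,42) for p in [(280,150),(361,173),(345,227),(262,202)]]);print(C,C.mean(0),[np.linalg.norm(C[i]-C[i-1]) for i in range(4)])
s,_=bot.read_state(),0
for n in ('gauge',(390,228)),('cup',(367,130)),('res',(443,150)),('hard',(396,130)): print(n[0],at('top',n[1],20))
E
```

```text
Traceback (most recent call last):
cv2.error: OpenCV(4.12.0) /io/opencv/modules/imgproc/src/convhull.cpp:143: error: (-215:Assertion failed) total >= 0 && (depth == CV_32F || depth == CV_32S) in function 'convexHull'
```

Run:
```python
from h import *
np.set_printoptions(precision=1,suppress=True)
im=cv2.imread('pics/top0.png')
def rect(m,off,mn):
    n,l,st,c=cv2.connectedComponentsWithStats(m.astype(np.uint8))
    for i in range(1,n):
        if st[i,4]>mn: 
            ys,xs=np.where(l==i);r=cv2.minAreaRect((np.c_[xs,ys]+off).astype(np.float32));print(st[i,4],r);yield cv2.boxPoints(r)
c=im[155:215,400:432].astype(int)
for b in rect(c.max(2)<75,[400,155],100): 
    P=np.array([at('top',p,30) for p in b]);print(P,P.mean(0))
c=im[160:190,262:284].astype(int)
for b in rect(c.max(2)<60,[262,160],30):
    P=np.array([at('top',p,82) for p in b]);print('knob',P.mean(0))
C=np.array([at('top',p,42) for p in [(280,150),(361,173),(345,227),(262,202)]]);print(C,C.mean(0),[np.linalg.norm(C[i]-C[i-1]) for i in range(4)])
for n in ('gauge',(390,228)),('cup',(367,130)),('res',(443,150)),('hard',(396,130)): print(n[0],at('top',n[1],20))
```

```text
245 ((415.39599609375, 184.5043182373047), (37.259334564208984, 8.492630958557129), 87.61405944824219)
[[ 634.1 -268.6   30. ]
 [ 634.9 -297.6   30. ]
 [ 506.  -295.    30. ]
 [ 505.2 -266.5   30. ]] [ 570.  -281.9   30. ]
66 ((275.0, 175.0), (10.0, 10.0), 90.0)
knob [597.4 187.3  82. ]
[[694.8 173.4  42. ]
 [609.6 -98.6  42. ]
 [427.5 -39.3  42. ]
 [516.  233.8  42. ]] [562.   67.3  42. ] [np.float64(188.73479556770803), np.float64(285.0417266357794), np.float64(191.516787063942), np.float64(287.0510339487889)]
gauge [ 424.6 -190.7   20. ]
cup [ 768.9 -127.4   20. ]
res [ 692.1 -386.5   20. ]
hard [ 767.2 -228.2   20. ]
```

Run:
```python
from h import *
np.set_printoptions(precision=2,suppress=True)
s=bot.read_state();m=R.from_quat(s['eef_rot']).as_matrix();print('tool y ang',np.arctan2(m[1,1],m[0,1]))
p=72.3*np.pi/180
for nm,P,angs in [('pick',(570,-282,150),(-1.587,1.555)),('place',(588,17,150),(p-1.5708,p+1.5708)),('press',(588,17,150),(p,p-3.1416)),('knob',(598,185,120),np.arange(-3,3.2,.5))]:
    for a in angs:
        q=bot.solve_ik(P,down(a));print(nm,round(a,2),q)
bot.move_gripper(60)
q=min((bot.solve_ik((570,-282,130),down(a)) for a in (-1.587,1.555)),key=lambda q:abs(q[5]+.3))
bot.move_joints(q)
s,_=shot('wrist','w1'); print(s['t'],s['tcp_pos'],s['joint_pos'],R.from_quat(s['eef_rot']).as_matrix()[:,:2].T)
```

```text
tool y ang 1.9395999081928288
pick -1.59 [-0.15  0.35 -0.18  0.   -1.04  1.71]
pick 1.55 [-0.15  0.35 -0.18  0.   -1.04 -1.43]
place -0.31 [ 0.36  0.28 -0.29  0.   -1.    2.47]
place 2.83 [ 0.36  0.28 -0.29  0.   -1.   -0.67]
press 1.26 [ 0.36  0.28 -0.29  0.   -1.   -2.24]
press -1.88 [ 0.36  0.28 -0.29  0.   -1.    0.9 ]
knob -3.0 [ 0.61  0.36 -0.24  0.   -0.97 -0.47]
knob -2.5 [ 0.61  0.36 -0.24  0.   -0.97  0.03]
knob -2.0 [ 0.61  0.36 -0.24  0.   -0.97  0.53]
knob -1.5 [ 0.61  0.36 -0.24  0.   -0.97  1.03]
knob -1.0 [ 0.61  0.36 -0.24  0.   -0.97  1.53]
knob -0.5 [ 0.61  0.36 -0.24  0.   -0.97  2.03]
knob 0.0 [ 0.61  0.36 -0.24  0.   -0.97  2.53]
knob 0.5 [ 0.61  0.36 -0.24  0.   -0.97  3.03]
knob 1.0 [ 0.61  0.36 -0.24  0.   -0.97 -2.75]
knob 1.5 [ 0.61  0.36 -0.24  0.   -0.97 -2.25]
knob 2.0 [ 0.61  0.36 -0.24  0.   -0.97 -1.75]
knob 2.5 [ 0.61  0.36 -0.24  0.   -0.97 -1.25]
knob 3.0 [ 0.61  0.36 -0.24  0.   -0.97 -0.75]
2.625 [ 569.8  -282.7   130.21] [-0.15  0.37 -0.2   0.   -1.   -1.43] [[-1.    0.02 -0.  ]
 [ 0.02  1.   -0.  ]]
```

View pics/w1.png

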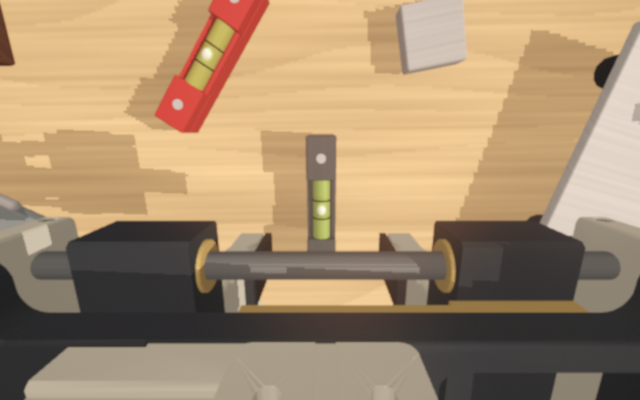

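The wrist view shows the level upright at column 321, centred between the fingers, with its end block at rows 135-180 and the vial at rows 180-238.

Run:
```python
from h import *
np.set_printoptions(precision=1,suppress=True)
s=bot.read_state()
for p,z in [((321,135),34),((321,180),30),((321,209),32),((321,239),34),((307,150),34),((336,150),34)]: print(p,at('wrist',p,z,s))
```

```text
(321, 135) [ 509.  -284.7   34. ]
(321, 180) [ 547.2 -285.6   30. ]
(321, 209) [ 572.8 -286.1   32. ]
(321, 239) [ 600.2 -286.7   34. ]
(307, 150) [ 521.  -296.7   34. ]
(336, 150) [ 521.4 -272.5   34. ]
```

Run:
```python
from h import *
np.set_printoptions(precision=2,suppress=True)
o=down(1.555)
bot.line_to((573.5,-284.5,40),150,o); bot.line_to((573.5,-284.5,3.5),60)
bot.move_gripper(10,25)
s=bot.read_state();print(s['width'],s['finger_force'],s['contact_force'],s['tcp_pos'],s['t'])
bot.line_to((573.5,-284.5,140),120)
s=bot.read_state();print(s['width'],s['finger_force'],s['contact_force'])
p=72.3*np.pi/180
bot.move_ptp((588,17,180),down(p+np.pi/2))
s,_=shot('wrist','w2');print(s['t'],s['tcp_pos'],s['joint_pos'])
for c in [(0,0)]: pass
```

```text
25.83885915194533 25.000151842832565 [-0.45 -1.76  0.6 ] [ 573.58 -284.7     3.68] 4.8333
25.61856445115942 24.99921888113022 [-0.03  0.4  -5.28]
7.2917 [587.89  16.3  179.65] [ 0.36  0.25 -0.25  0.   -1.07 -0.67]
```

View pics/w2.png

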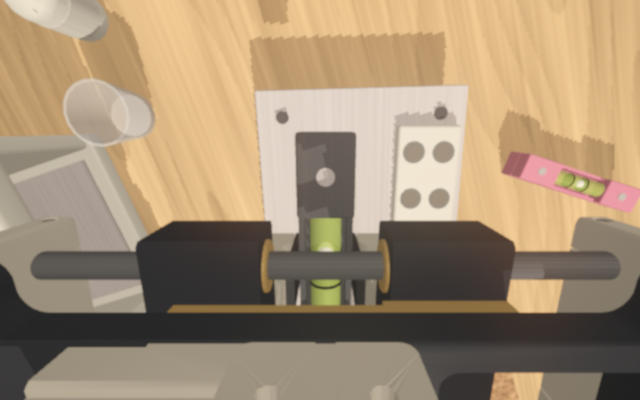

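The wrist view shows the level held lengthwise over the plate, plate end corners at (256,91) and (467,86), mould edge at column 398, nothing touched.

Run:
```python
from h import *
np.set_printoptions(precision=1,suppress=True)
s=bot.read_state()
A=at('wrist',(256,91),42,s);B=at('wrist',(467,86),42,s)
v=B-A;L=np.linalg.norm(v);print(A,B,L); v/=L; u=np.array([v[1],-v[0],0])
print('yaw',np.degrees(np.arctan2(u[1],u[0])))
C=(A+B)/2+150*u; print('centre',C,'knob',C+120*u,'target',C-40*u-40*v)
M=at('wrist',(398,127),52,s)-C;print('mould corner',M@u,M@v)
```

```text
[618.5 -98.7  42. ] [431.3 -42.8  42. ] 195.3882557653191
yaw 73.36778066005309
centre [567.8  73.   42. ] knob [602.2 188.   42. ] target [594.7  23.2  42. ]
mould corner -114.67748320711915 32.90977072414299
```

```bash
cat >> h.py <<'E'
yaw=np.radians(73.2);u=np.array([np.cos(yaw),np.sin(yaw),0]);v=np.array([-u[1],u[0],0])
C=np.array([566.5,72.5,0]);K=np.array([600.5,187.5,0]);P=C-15*u-40*v
def z(p,h): return np.array([p[0],p[1],h])
E
python3 - <<'E'
from h import *
np.set_printoptions(precision=2,suppress=True)
o=down(yaw+np.pi/2)
bot.line_to(z(P,70),150,o);bot.line_to(z(P,49),50)
f0=bot.read_state()['contact_force'][2]
for h in np.arange(48,42,-.5):
    bot.line_to(z(P,h),15); f=bot.read_state()['contact_force'][2]
    if f>f0+2.5: break
print(h,f0,f,bot.read_state()['tcp_pos'])
bot.move_gripper(46)
bot.line_to(z(P,100),100)
bot.move_ptp(z(K,150),o)
bot.pause(.8)
s,_=shot('wrist','w3');print(s['t'],s['tcp_pos'],s['joint_pos'],s['contact_force'],proj('wrist',z(P,75),s),proj('wrist',z(K,82),s))
E
```

```text
45.0 -5.140508624677078 -2.2343075558566974 [600.54  46.6   45.2 ]
13.325 [600.49 187.52 150.05] [ 0.61  0.34 -0.2  -0.   -1.03 -0.91] [ 1.26 -0.4  -0.15] [266.86  25.89] [325.54 215.02]
```

View pics/w3.png

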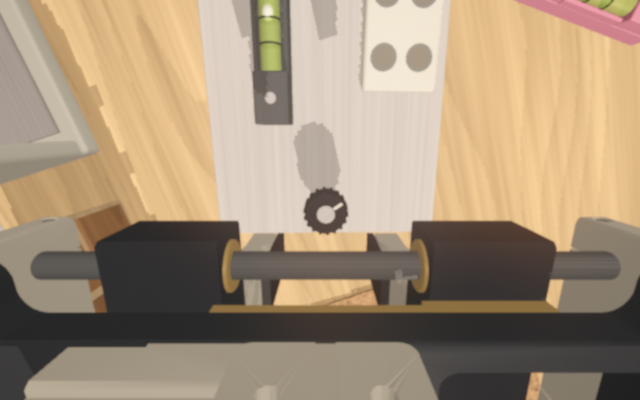

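Level on the free strip, upper part at the image top: rings at rows ~17 and ~42 (column 270), a pale spot near row 12; knob top at (326,213), 2 px from its prediction. I'll enlarge the vial.

Run:
```python
import cv2
im=cv2.imread('pics/w3.png');cv2.imwrite('pics/w3c.png',cv2.resize(im[0:90,240:310],None,fx=6,fy=6,interpolation=cv2.INTER_CUBIC))
```

```text
(no output)
```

View pics/w3c.png

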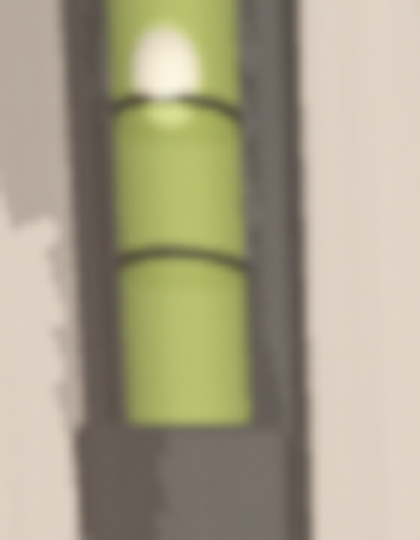

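Bubble spans rows 3.7-21.3 (centre 12.5), rings centred at 29.2: about 10 mm off, away from the knob, so turn about 1.95 rad clockwise.

```bash
cat >> h.py <<'E'
K=K-1.2*u
o=down(yaw+np.pi/2)
def turn(cw,lead=.5):
    bot.move_gripper(60)
    bot.move_ptp(z(K,95),down(yaw+np.pi/2+lead)); bot.line_to(z(K,60),80)
    bot.move_gripper(20,20); s=bot.read_state();print('grip',s['width'],s['finger_force'],s['joint_pos'][5],s['contact_force'])
    q=np.array(s['joint_pos']);q[5]-=cw;bot.move_joints(q)
    s=bot.read_state();print('turned',s['joint_pos'][5],s['moment'],s['contact_force'])
    bot.move_gripper(60); bot.line_to(z(K,110),120); bot.move_ptp(z(K+1.2*u,150),o)
E
python3 - <<'E'
from h import *
np.set_printoptions(precision=2,suppress=True)
turn(1.95)
bot.pause(.8)
s,_=shot('wrist','w4',(240,0,310,90),6);print(s['t'],s['tcp_pos'])
E
```

```text
grip 33.19192716404706 20.000304579734802 -0.40445773755273623 [-2.17 -0.4   2.58]
turned -2.353695331075041 [ 0.97  1.48 -0.03] [-4.05  3.59  3.72]
20.6333 [600.49 187.49 150.01]
```

View pics/w4.png

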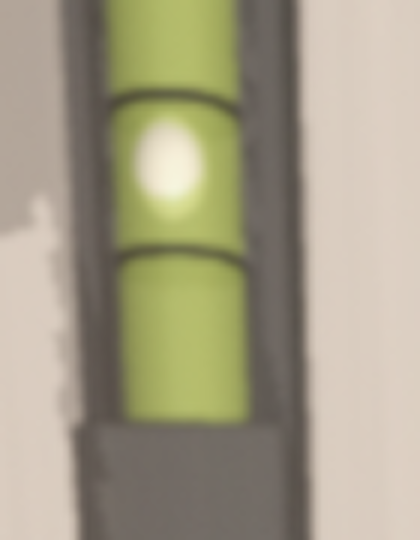

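The vial shows the bubble at rows 118-220 between the rings at 93 and 248, so it is centred within about 0.3 mm. Now the press, with the fingers spread onto both end blocks.

Run:
```python
from h import *
np.set_printoptions(precision=2,suppress=True)
bot.move_gripper(72)
bot.move_ptp(z(P,100),down(yaw-np.pi)); bot.line_to(z(P,80),50); bot.pause(.4)
f0=bot.read_state()['contact_force'][2]; h=80
while h>72:
    f=bot.read_state()['contact_force'][2]-f0
    if f>8: break
    h-=.5 if f<1 else .25
    bot.line_to(z(P,h),10); bot.pause(.1)
for _ in range(10):
    bot.pause(.3); s=bot.read_state(); f=s['contact_force'][2]-f0
    print(h,f,s['tcp_pos'],s['contact_force'],s['moment'],s['t'])
    if 9<f<13: break
    h+=-.1 if f<10 else .1; bot.line_to(z(P,h),5)
bot.pause(1)
s,_=shot('wrist','w5'); s=bot.read_state();print(f0,s['contact_force'],s['width'],s['t'])
```

```text
75.5 9.613506318534897 [600.58  46.59  76.23] [-3.14  0.73  8.85] [-0.02  1.36 -0.06] 28.1917
-0.7615763602661634 [-2.91 -0.21  9.02] 72.18780978674691 29.2417
```

View pics/w5.png

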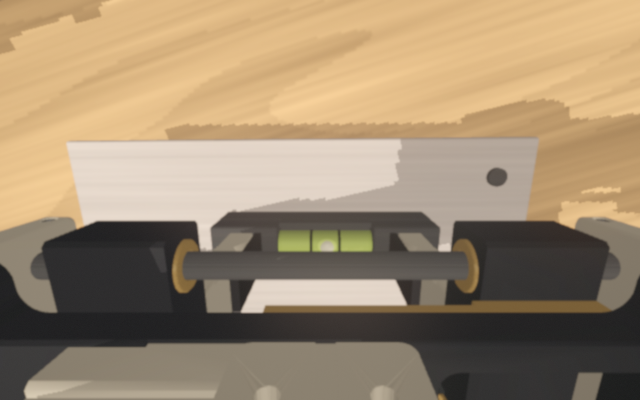

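Both fingertips rest on the end blocks; the bubble at column ~328 lies between the rings at 311 and 340. I'll check its margin by profile.

Run:
```python
import cv2
im=cv2.imread('pics/w5.png').astype(int)
for r in (234,238,242,246,249): print(r,'B',im[r,304:347,0].tolist(),'\n  G',im[r,304:347,1].tolist())
```

```text
234 B [79, 79, 79, 78, 77, 70, 58, 55, 63, 74, 77, 79, 79, 79, 78, 78, 78, 78, 77, 78, 78, 78, 78, 78, 77, 78, 78, 78, 78, 79, 78, 78, 75, 67, 56, 52, 64, 75, 77, 78, 78, 78, 78] 
  G [138, 138, 138, 138, 134, 117, 86, 78, 107, 131, 137, 138, 138, 138, 138, 138, 138, 138, 137, 138, 138, 138, 138, 138, 138, 138, 138, 138, 138, 138, 138, 138, 134, 117, 86, 75, 109, 132, 137, 138, 138, 137, 138]
238 B [86, 86, 87, 86, 84, 73, 58, 55, 69, 81, 86, 86, 87, 87, 87, 86, 87, 87, 88, 88, 90, 91, 91, 91, 90, 90, 89, 87, 87, 87, 86, 86, 84, 77, 62, 55, 65, 79, 86, 87, 86, 86, 86] 
  G [156, 156, 156, 156, 151, 128, 87, 83, 122, 147, 155, 156, 157, 157, 157, 156, 157, 157, 158, 159, 160, 161, 161, 162, 161, 160, 159, 157, 157, 157, 156, 156, 153, 139, 106, 81, 108, 140, 153, 156, 155, 156, 155]
242 B [99, 99, 99, 99, 96, 83, 64, 64, 78, 94, 98, 99, 99, 100, 105, 111, 115, 120, 128, 139, 145, 150, 152, 153, 153, 151, 145, 136, 124, 117, 112, 106, 98, 87, 71, 61, 74, 90, 97, 100, 99, 99, 99] 
  G [175, 175, 175, 175, 170, 145, 99, 96, 139, 167, 174, 176, 176, 177, 181, 186, 190, 190, 187, 182, 177,
[... 265 characters left out ...]
 121, 110, 93, 72, 61, 77, 93, 100, 101, 102, 101, 102] 
  G [182, 182, 182, 182, 177, 151, 103, 98, 145, 174, 181, 182, 183, 188, 195, 197, 192, 186, 185, 187, 189, 192, 194, 195, 194, 194, 193, 194, 194, 198, 201, 199, 189, 167, 126, 95, 130, 166, 179, 182, 182, 182, 182]
249 B [98, 99, 99, 98, 96, 83, 63, 61, 79, 94, 100, 103, 102, 104, 108, 118, 136, 154, 162, 166, 167, 169, 170, 171, 174, 175, 176, 175, 168, 150, 128, 113, 103, 90, 71, 61, 74, 93, 102, 104, 104, 104, 104] 
  G [181, 181, 181, 180, 176, 150, 102, 97, 144, 173, 181, 184, 184, 185, 189, 193, 192, 187, 186, 188, 189, 191, 192, 193, 195, 197, 198, 198, 197, 198, 197, 192, 183, 164, 126, 94, 129, 166, 181, 184, 184, 184, 184]
```

Run:
```python
from h import *
print(bot.read_state()['contact_force']);print(bot.close_job())
```

```text
[-2.90869985 -0.21384931  9.02489003]
the job is handed in; nothing more can be done
None
```

I handed the job in after about 29 s of robot time, with the level pressed on the plate at about 10 N and its bubble between the lines, roughly 1.1 mm off centre (limit 2.2 mm). The arm touched nothing but the level and the knob as far as I could see, but I made no final check of the bystanders and no verdict came back.

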